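# Load the wire spool onto the coil winder

## Task

Take the larger wire spool off its leaning peg on the rack and lower it, without dropping it, over the upright spindle of the coil winder; turn it as needed, by feel, until the drive pin slips into the groove under the spool and the spool sits fully home, flush on the turntable. Let go of it, and leave the small spool on its peg and the pliers, dish and circuit board where they are.

Things in the scene. Friction and masses are not known exactly. Their poses are not given: they have to be found in the camera images.
- spool: The larger of two wire spools, 74 mm tall, black plastic and copper winding, 0.2 to 0.4 kg, 16 mm through bore. Origin: centre of its underside, z up its axis. Upwards: 0-8 mm four pads parted by a cross groove 10 mm wide, 8 mm deep, along its own x and y axes (repeats every 90 degrees); 8-42 mm winding between 62 mm flanges; 42-74 mm grip collar. Starts on one of the rack's pegs, leaning with it.
- collar (a point): Middle of the large spool's grip collar: plain round, 30 mm diameter, 42 to 74 mm above the underside, this point on its axis at 58 mm. A 62 mm flange lies below it, at 42 mm. Axes as the spool's.
- small_spool: The smaller spool, 50 mm tall with 48 mm flanges and a 26 mm collar, on the rack's other peg; origin at the centre of its underside, z up its axis. To be left there.
- rack: Fixed grey spool rack, 120 x 230 mm. Origin: centre of its underside; z up, y along the row of pegs. Two steel pegs (12 mm thick, 56 mm long, 120 mm apart) stand square on its sloping board and lean 0.52 rad (30 degrees) from vertical towards the rack's -x side (roughly the robot). Spools sit on the board, the pegs end inside them; a spool comes off along its peg.
- peg_left (a point): Root of the peg on the rack's +y side, where it leaves the board, 45 mm above the table; axes as the rack's.
- peg_right (a point): Root of the peg on the rack's -y side; likewise.
- winder: Fixed grey coil winder, 130 x 130 mm, 34 mm high; origin at the centre of its underside, z up. On top a 76 mm aluminium turntable, 6 mm thick, carries the vertical steel spindle (14 mm thick, 88 mm tall above the turntable, the top 10 mm tapering to 6 mm) and, 19 mm from its axis, an upright drive pin (6 mm thick, 7 mm high).
- seat (a point): Centre of the turntable's upper face, on the spindle axis, 40 mm above the table, z up: the spool's origin when fully home. The turntable is stiff (0.4 Nm to turn); its pin starts at any angle, not reported. Off the groove, the spool stops on the pin 7 mm high; pressed lightly (about 5 N) and turned, at most 45 degrees either way, it drops home.
- pliers: Red-handled pliers lying on the table, about 150 mm long, origin at the joint. Bystander.
- dish: Clear round dish, 100 mm wide, 40 mm high, origin under its centre. Bystander.
- board: Green circuit board 60 x 100 mm, origin under its centre. Bystander.
Things that resemble listed ones, but are neither listed nor needed, are in the scene too. Of the things shaped like the winder, the grey one is meant.

How it is judged:
By the outcome, as a careful person would: the job done as asked, in the order asked, and still so for the second after the job is handed in, with the robot touching nothing.
It also fails if it takes over 51 s, if anything falls off the work surface, if the arm or the gripper's body presses on something with over 40 N, if the wrist force passes 120 N, or if a joint passes its speed limit or range.

## Robot

A 6-joint arm with a two-finger parallel gripper is mounted at the origin on the work surface. World frame = base frame: x ahead of the robot, y to its left, z up, the work surface at z = 0. Lengths are in m, angles in degrees, forces in N, time in s.
With the tool pointing down it reaches from about 0.3 to 0.75 m from the base axis. Payload 8.5 kg.
Tool frame: the origin (TCP) lies at the very end of the fingers, on their centre line; the grasp point (between the pads) lies 19 mm behind it; z points along the fingers, y is the line along which they close (so a half turn about z gives the same grasp; the last joint's range is limited). The gripper opens to 85 mm and grips with 20 to 120 N. Pads are 22 mm wide; open, the fingers measure 114 mm over their backs; the gripper's body (76 mm by 85 mm) begins 54 mm behind the grasp point. The pads swing forward as they close: fully open they stand 13 mm farther back than shut.
Start: joints at [55.388, 21.807, 74.336, -0, 83.858, -12.336], TCP at [0.208, 0.509, 0.231] pointing down, gripper open.
Joint ranges: [-178.18, 178.18], [-50.72, 133.34], [12.68, 142.11], [-81.47, 261.47], [9.98, 163.14], [-165.26, 165.26]. Speed limits (degrees/s): [136.94, 136.94, 180, 180, 180, 180].

## Interface

Orientations are given as a 3x3 rotation matrix whose columns are the frame's x, y, z axes.
In Python, from rig import env, optics, spotter gives the robot as it stands.
- The arm moves only by the shell command python3 -m crank 'ROWS' [FORCE]. ROWS is JSON, one flat list of numbers, 5 for each row, row after row: the finger opening in cm, from 0 to 8.54, then the shift along the tool's x, y, z in cm, then the turn about the tool's z in rad. A call has exactly 8 rows; each row shifts and turns the commanded pose from where the row before left it, along the tool's axes as they then stand; what a row does not reach is not made up. A row lasts 1/12 s, in which the tool goes at most 41.7 mm and 7.16 degrees, less where a joint would pass 70% of its speed; a pose out of reach is approached as far as the arm can. A call is refused whole if a number of a shift passes 4.17 or a number of a turn 0.125, either way. A call with a gripper value outside its range is refused whole. The fingers move at their own pace and stop on an object; FORCE is the grip in N (left out, the last holds). Time passes only in rows, so rows that do not move let the fingers close, or fill a call up. It gives the time, the measured TCP pose, the force, the opening and the grip force at its end, in the units of the state.
- env.observe(): the state, without advancing time (a new reading comes with each control period).
- optics.get_image(name): name is "scene" or "side" or "wrist"; returns a dict with "color" (420x560x3 uint8, red, green, blue), "intrinsics" (3x3 intrinsics, pixels), "pose" (4x4, takes a point from camera to world coordinates). Camera axes: x right, y up, looking along -z (the intrinsics and any distortion apply to the point x, -y, -z); pixel columns grow to the right and rows downward; lengths in m; the calibration is good to about 2 mm. The wrist camera is an equidistant fisheye: a pixel r from the principal point sees the ray r / f radians off the axis. A picture is of the moment at which its call begins. There is no depth.
- env.close_job(): hands the job in; it is judged then, once.
Trained networks look in a picture, given as the dict that the camera call returned (one of the last four; its "shot" number tells which), for a name from the list of things; names that differ only in an ending like _2 or _b are one class to them, and where a whole thing is asked for, a point or a joint stands for the part that bears it (a point fixed in the world has none). Each returns a list of dicts, best first, with "score" (0 to 1); they miss things now and then, are a little off and sometimes report something else, mostly with a low value. They report only what shows in the picture. A call takes as long as a camera call. They do not tell look-alikes from the thing itself.
- spotter.look_for(picture, query): "at" ([column, row] as shares, 0 to 1, of the picture: columns of its width, rows of its height, amid what is visible of it).
The state is a dict: "time_s": time; "q": joint angles; "qvel": joint speeds; "joint_efforts": joint torques, N m; "position": TCP position; "tool_rot": TCP orientation; "ft_force": force on the tool from outside, world axes, zero at the start; "wrist_torque": the same for the moment, N m; "grip_width": finger opening in m; "gripper_force": force on a finger pad.
Only numpy, scipy, OpenCV 4.12 (cv2) and the standard library are available. Lean on these libraries where they do the work, as an engineer would, in place of code of your own. Each camera call takes 0.05 s, during which the arm holds its last target. There are 200 camera calls.

## Working session

There is one attempt and no reset: what is moved stays moved. The work goes in short steps, Python scripts to look and compute and a shell command to move; the robot and the scene stay as the last step left them, time stands still between calls to the robot, and variables do not carry over. Pictures are saved under pics/ and viewed, at most 10 in all, crops included, and the job is handed in when it is done.

```bash
ls; mkdir -p pics; cat > h.py <<'E'
import numpy as np,cv2
from rig import env,optics,spotter
def ray(p,u,v):
    K=np.array(p['intrinsics']);T=np.array(p['pose'])
    d=np.array([(u-K[0,2])/K[0,0],-(v-K[1,2])/K[1,1],-1]);d=T[:3,:3]@d
    return T[:3,3],d/np.linalg.norm(d)
def proj(p,X):
    K=np.array(p['intrinsics']);T=np.array(p['pose']);X=np.atleast_2d(X)
    c=(X-T[:3,3])@T[:3,:3];x,y,z=c[:,0],-c[:,1],-c[:,2]
    return np.c_[K[0,0]*x/z+K[0,2],K[1,1]*y/z+K[1,2]]
def save(p,n): cv2.imwrite('pics/'+n,cv2.cvtColor(np.asarray(p['color']),cv2.COLOR_RGB2BGR))
def onz(p,u,v,z):
    o,d=ray(p,u,v);return o+d*(z-o[2])/d[2]
E
python3 - <<'E'
from h import *
np.set_printoptions(precision=3,suppress=True)
import pickle
P={}
for n in ['scene','side']:
    p=optics.get_image(n);P[n]=p;save(p,n+'1.png');print(n,[k for k in p],p['pose'],p['intrinsics'])
    for q in ['spool','collar','small_spool','rack','peg_left','peg_right','winder','seat','pliers','dish','board']:
        print(q,[(round(r['score'],2),round(r['at'][0]*560),round(r['at'][1]*420)) for r in spotter.look_for(p,q)[:4]])
pickle.dump(P,open('p1.pkl','wb'))
s=env.observe();print(s)
E
```

```text
pics
scene ['color', 'intrinsics', 'pose', 'shot'] [[-0.846 -0.421  0.327  0.837]
 [ 0.533 -0.651  0.541  0.395]
 [-0.015  0.632  0.775  0.741]
 [ 0.     0.     0.     1.   ]] [[382.869   0.    274.636]
 [  0.    382.869 206.092]
 [  0.      0.      1.   ]]
spool [(0.88, 323, 267)]
collar [(0.7, 320, 270)]
small_spool [(0.72, 361, 318)]
rack [(0.56, 333, 315)]
peg_left [(0.8, 333, 316)]
peg_right [(0.58, 333, 314)]
winder [(0.66, 325, 166), (0.63, 181, 166), (0.58, 251, 200), (0.57, 257, 137)]
seat [(0.84, 255, 140), (0.76, 249, 202), (0.75, 323, 166), (0.72, 178, 164)]
pliers [(0.57, 186, 226)]
dish [(0.85, 202, 289)]
board [(0.64, 261, 369)]
side ['color', 'intrinsics', 'pose', 'shot'] [[ 0.934  0.275 -0.229  0.344]
 [-0.357  0.691 -0.628 -0.713]
 [-0.014  0.668  0.744  0.87 ]
 [ 0.     0.     0.     1.   ]] [[477.959   0.    284.967]
 [  0.    477.959 206.272]
 [  0.      0.      1.   ]]
spool [(0.7, 250, 167)]
collar [(0.88, 250, 167)]
small_spool [(0.87, 235, 141)]
rack [(0.76, 246, 180)]
peg_left [(0.65, 247, 177)]
peg_right [(0.61, 246, 178)]
winder [(0.96, 272, 366), (0.93, 298, 267), (0.87, 196, 297), (0.57, 387, 335)]
seat [(0.95, 269, 367), (0.88, 389, 335), (0.7, 200, 295), (0.64, 298, 268)]
pliers [(0.65, 374, 253)]
dish [(0.64, 352, 184)]
board [(0.93, 311, 147)]
{'time_s': 1.2, 'q': array([ 55.388,  21.808,  74.336,   0.   ,  83.859, -12.335]), 'qvel': array([ 0.034, -0.007, -0.065,  0.074,  0.027, -0.03 ]), 'joint_efforts': array([  0.   , -44.832, -23.147,  -0.   ,   0.001,   0.   ]), 'position': array([0.208, 0.509, 0.231]), 'tool_rot': array([[-0.925,  0.379, -0.   ],
       [ 0.379,  0.925, -0.   ],
       [ 0.   , -0.   , -1.   ]]), 'ft_force': array([ 0.3  ,  0.915, -0.248]), 'wrist_torque': array([ 0.013, -0.011, -0.034]), 'gripper_force': 0.0, 'grip_width': 0.08533323968540506}
```

View pics/scene1.png

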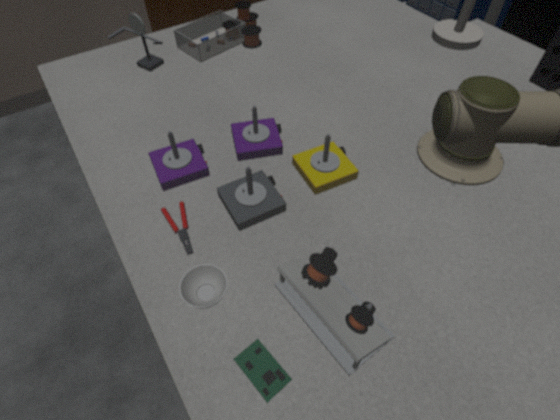

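View pics/side1.png

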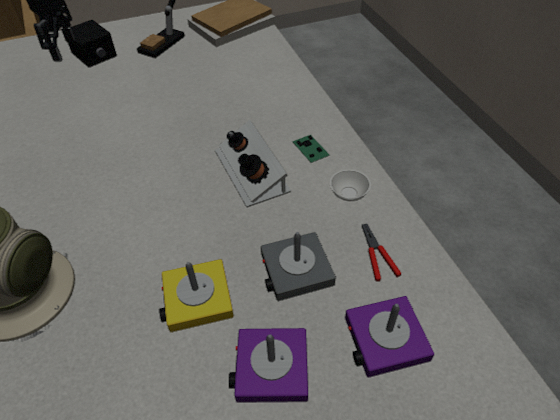

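```bash
python3 - <<'E'
import pickle,numpy as np,cv2
P=pickle.load(open('p1.pkl','rb'))
def crop(n,u,v,w,h,s): 
    c=np.asarray(P[n]['color'])[v:v+h,u:u+w];return cv2.resize(c,None,fx=s,fy=s,interpolation=cv2.INTER_CUBIC)
a=crop('scene',265,235,130,140,3);a=a[:300*1+120]
g=[crop('scene',265,240,133,100,3),crop('side',200,115,133,100,3),crop('scene',205,150,100,100,3),crop('side',245,220,100,100,3)]
o=np.zeros((600,800,3),np.uint8)
o[:300,:399]=g[0];o[:300,400:799]=g[1];o[300:,:300]=g[2];o[300:,400:700]=g[3]
o=np.clip(o.astype(float)*1.7,0,255).astype(np.uint8)
cv2.imwrite('pics/crops.png',o[:,:,::-1])
E
```

```text
(no output)
```

View pics/crops.png

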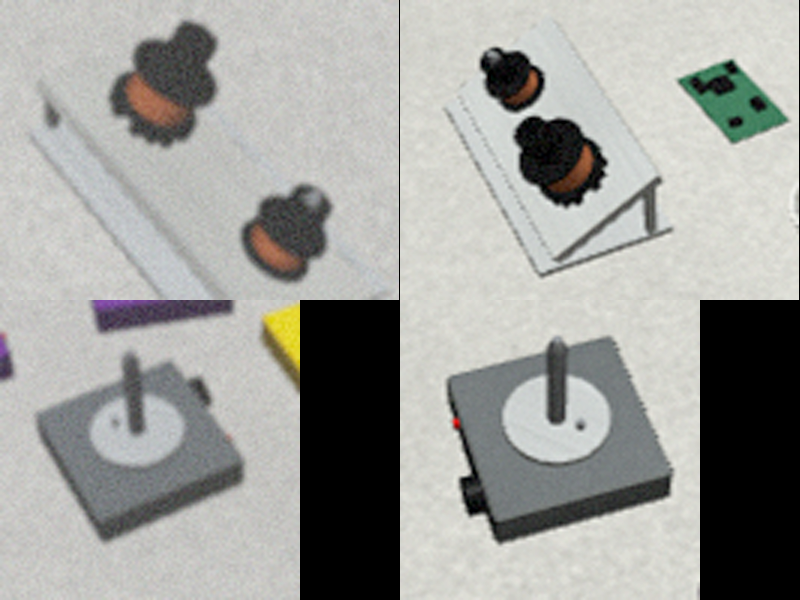

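```bash
cat > fit.py <<'E'
from h import *
from scipy.optimize import minimize
S=4
def hullmask(p,rings,box):
    m=np.zeros(((box[3]-box[1])*S,(box[2]-box[0])*S),np.uint8)
    for r in rings:
        q=(proj(p,r)+0.5-np.array(box[:2]))*S-0.5
        cv2.fillConvexPoly(m,cv2.convexHull((q*16).astype(np.int32)),255,shift=4)
    return m
def cyl(o,R,z0,z1,r):
    t=np.linspace(0,2*np.pi,40,endpoint=False);c=np.c_[r*np.cos(t),r*np.sin(t)]
    return np.vstack([np.c_[c,0*t+z] for z in(z0,z1)])@R.T+o
def axisR(yaw,tilt):
    z=np.array([np.cos(yaw)*np.sin(tilt),np.sin(yaw)*np.sin(tilt),np.cos(tilt)])
    x=np.array([-np.sin(yaw),np.cos(yaw),0]);return np.c_[x,np.cross(z,x),z]
def up(a): return cv2.resize(a,None,fx=S,fy=S,interpolation=cv2.INTER_CUBIC)
E
python3 - <<'E'
from fit import *
import pickle
np.set_printoptions(precision=4,suppress=True)
P=pickle.load(open('p1.pkl','rb'))
def tri(a,b):
    (o1,d1),(o2,d2)=ray(P['scene'],*a),ray(P['side'],*b)
    s=np.linalg.lstsq(np.c_[d1,-d2],o2-o1,rcond=None)[0];x,y=o1+s[0]*d1,o2+s[1]*d2
    return (x+y)/2,np.linalg.norm(x-y)
print('spindle top',tri((248.3,167.7),(297.3,233.3)),'pin',tri((243.3,190.7),(305,261.7)))
# turntable ellipse
boxes={'scene':(230,175,275,212),'side':(275,238,322,280)}
M={}
for n,b in boxes.items():
    g=up(cv2.cvtColor(np.asarray(P[n]['color'])[b[1]:b[3],b[0]:b[2]],cv2.COLOR_RGB2GRAY))
    _,m=cv2.threshold(g,0,255,cv2.THRESH_OTSU);M[n]=m
    k,l,st,ce=cv2.connectedComponentsWithStats(m)
    i=1+np.argmax(st[1:,4]);c=max(cv2.findContours((l==i).astype(np.uint8),0,1)[0],key=cv2.contourArea)
    (cx,cy),ax,_=cv2.fitEllipse(cv2.convexHull(c));u,v=(cx+.5)/S-.5+b[0],(cy+.5)/S-.5+b[1]
    print(n,'seat at z=.04',onz(P[n],u,v,.04),(u,v),np.array(ax)/S)
boxes={'scene':(295,240,345,292),'side':(235,148,272,186)}
M={}
for n,b in boxes.items():
    c=up(np.asarray(P[n]['color'])[b[1]:b[3],b[0]:b[2]]).astype(int)
    m=((c.sum(2)<190)|(c[...,0]-c[...,2]>22)).astype(np.uint8)
    M[n]=cv2.morphologyEx(m,cv2.MORPH_CLOSE,np.ones((9,9)))*255
def rings(p):
    o=p[:3];R=axisR(p[3],p[4]);return [cyl(o,R,0,8e-3,.031),cyl(o,R,8e-3,11e-3,.031),cyl(o,R,8e-3,.042,.026),cyl(o,R,.039,.042,.031),cyl(o,R,.042,.074,.015)]
def cost(p,d=False):
    r=rings(p);e=[]
    for n in M:
        h=hullmask(P[n],r,boxes[n]);e.append(np.sum(h!=M[n])/np.sum(M[n]>0))
    return e if d else sum(e)+((p[4]-.5236)/.2)**2*.5
x0=tri((323,267),(250,167));print('init',x0)
best=None
for yaw in np.radians([120,160,200,240,280]):
    p0=np.r_[x0[0]-[0,0,.03],yaw,.5236]
    r=minimize(cost,p0,method='Nelder-Mead',options=dict(initial_simplex=np.vstack([p0]+[p0+d for d in np.diag([.01,.01,.01,.3,.1])]),maxiter=500))
    print(r.fun,r.x)
    if best is None or r.fun<best.fun:best=r
print(cost(best.x,True))
o=[]
for n in M:
    h=hullmask(P[n],rings(best.x),boxes[n]);o.append(cv2.resize(np.dstack([h,M[n],up(np.asarray(P[n]['color'])[boxes[n][1]:boxes[n][3],boxes[n][0]:boxes[n][2]])[...,0]]),(400,400)))
cv2.imwrite('pics/fit.png',np.hstack(o))
E
```

```text
spindle top (array([ 0.5688, -0.1618,  0.1262]), np.float64(0.0014571421124293367)) pin (array([ 0.5811, -0.1763,  0.0417]), np.float64(0.0011531151825709333))
scene seat at z=.04 [ 0.5693 -0.1624  0.04  ] (250.1144676208496, 192.82501602172852) [23.8668 31.7454]
side seat at z=.04 [ 0.5687 -0.162   0.04  ] (296.7650337219238, 258.77453422546387) [29.3567 35.9861]
init (array([0.5567, 0.1121, 0.0709]), np.float64(0.000648321022376165))
0.3523914854744605 [0.5766 0.1125 0.044  3.2909 0.5217]
0.35108789660578965 [0.5763 0.1139 0.0444 3.3601 0.5293]
0.34673053942315213 [0.575  0.1132 0.0446 3.355  0.5239]
0.3514893529020594 [0.5743 0.1131 0.0458 3.3554 0.528 ]
0.4823666748144004 [0.575  0.1214 0.044  3.6456 0.5278]
[np.float64(0.18972838174833187), np.float64(0.15700128463938337)]
```

View pics/fit.png

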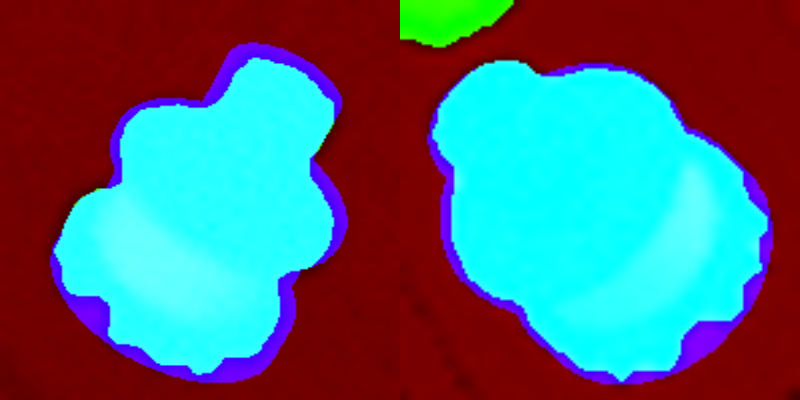

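```bash
cat >> h.py <<'E'
def to(x,y,z,yaw=None):
    s=env.observe();R=np.array(s['tool_rot']);d=R.T@(np.array([x,y,z])-s['position'])
    yn=np.degrees(np.arctan2(R[1,1],R[0,1]))
    print('t',round(s['time_s'],2),'pos',np.round(s['position'],4),'ty',round(yn,1),'q6',s['q'][5].round(1),'dcm',np.round(d*100,2))
    if yaw is not None:
        e=(yaw-yn+180)%360-180;print('turn tool rad',round(-np.radians(e),3),'after-turn dcm',end=' ')
        c=np.radians(yaw);Y=np.array([np.cos(c),np.sin(c),0]);Z=R[:,2].round();X=np.cross(Y,Z);print(np.round(np.array([X,Y,Z])@(np.array([x,y,z])-s['position'])*100,2))
E
python3 - <<'E'
from fit import *
import pickle
np.set_printoptions(precision=4,suppress=True)
P=pickle.load(open('p1.pkl','rb'))
# small spool fit
boxes={'scene':(342,298,380,336),'side':(222,127,252,154)}
M={}
for n,b in boxes.items():
    c=up(np.asarray(P[n]['color'])[b[1]:b[3],b[0]:b[2]]).astype(int)
    m=((c.sum(2)<190)|(c[...,0]-c[...,2]>22)).astype(np.uint8)
    M[n]=cv2.morphologyEx(m,cv2.MORPH_CLOSE,np.ones((11,11)))*255
def rings(p):
    o=p[:3];R=axisR(p[3],.5236);return [cyl(o,R,0,3e-3,.024),cyl(o,R,0,.028,.02),cyl(o,R,.025,.028,.024),cyl(o,R,.028,.05,.013)]
def cost(p): return sum(np.sum(hullmask(P[n],rings(p),boxes[n])!=M[n])/np.sum(M[n]>0) for n in M)
o=np.array([.575,.1132,.0446])
for sg in (1,-1):
    p0=np.r_[o+sg*np.array([-.211*.12,.977*.12,0]),3.355]
    r=minimize(cost,p0,method='Nelder-Mead',options=dict(initial_simplex=np.vstack([p0]+[p0+d for d in np.diag([.01,.01,.01,.2])])))
    d=r.x[:3]-o;print(r.fun,r.x,np.linalg.norm(d),'row dir deg',np.degrees(np.arctan2(d[1],d[0])))
# groove angle
R=axisR(3.355,.5239)
for n,px in(('scene',(306.2,280.3)),('side',(262.8,181))):
    O,D=ray(P[n],*px);a=R[:,2];t=((o+.004*a-O)@a)/(D@a);v=R.T@(O+D*t-o);print(n,v,np.degrees(np.arctan2(v[1],v[0]))%90)
to(.544,.1064,.185,102.2)
E
```

```text
0.3711451567008559 [0.5671 0.2313 0.0434 3.2987] 0.11839642098601494 row dir deg 93.81750312371223
2.0 [ 0.6003 -0.004   0.0446  3.355 ] 0.11994298645606587 row dir deg -77.81315978454914
scene [0.0034 0.0305 0.004 ] 83.55030266828244
side [ 0.0334 -0.0042  0.004 ] 82.8674738219457
t 1.2 pos [0.2085 0.5089 0.2313] ty 67.7 q6 -12.3 dcm [-46.31 -24.53   4.63]
turn tool rad -0.602 after-turn dcm [-24.29 -46.43   4.63]
```

```bash
python3 - <<'E'
from fit import *
import pickle
np.set_printoptions(precision=4,suppress=True)
P=pickle.load(open('p1.pkl','rb'))
B=[('scene',0,(295,240,345,292)),('side',0,(235,148,272,186)),('scene',1,(342,298,380,336)),('side',1,(222,127,250,153))]
M=[]
for n,k,b in B:
    c=up(np.asarray(P[n]['color'])[b[1]:b[3],b[0]:b[2]]).astype(int)
    m=((c.sum(2)<230)|(c[...,0]-c[...,2]>20)).astype(np.uint8)
    m=cv2.morphologyEx(m,cv2.MORPH_CLOSE,np.ones((13,13)))
    k_,l,st,_=cv2.connectedComponentsWithStats(m);M.append((l==1+np.argmax(st[1:,4])).astype(np.uint8)*255)
def rings(p,k):
    R=axisR(p[2]+np.pi,.5236);o=np.array([p[0],p[1],.045])
    if k==0: return [cyl(o,R,0,11e-3,.031),cyl(o,R,8e-3,.042,.026),cyl(o,R,.039,.042,.031),cyl(o,R,.042,.074,.015)]
    o=o+.12*np.array([-np.sin(p[2]),np.cos(p[2]),0])
    return [cyl(o,R,0,3e-3,.024),cyl(o,R,0,.028,.02),cyl(o,R,.025,.028,.024),cyl(o,R,.028,.05,.013)]
def es(p): return [np.sum(hullmask(P[n],rings(p,k),b)!=m)/np.sum(m>0) for (n,k,b),m in zip(B,M)]
for y0 in(.03,.1,.2):
    p0=np.array([.575,.1132,y0])
    r=minimize(lambda p:sum(es(p)),p0,method='Nelder-Mead',options=dict(initial_simplex=np.vstack([p0]+[p0+d for d in np.diag([.01,.01,.2])])))
    print(r.fun,r.x,np.degrees(r.x[2]),es(r.x))
    R=axisR(r.x[2]+np.pi,.5236);o=np.r_[r.x[:2],.045]
for n,px in(('scene',(306.2,280.3)),('side',(262.8,181))):
    O,D=ray(P[n],*px);a=R[:,2];t=((o+.004*a-O)@a)/(D@a);v=R.T@(O+D*t-o);print(n,v,np.degrees(np.arctan2(v[1],v[0])))
E
```

```text
0.4954371986955475 [0.5757 0.1108 0.0801] 4.589452077401124 [np.float64(0.11901444134785913), np.float64(0.15169276528737644), np.float64(0.12920981434835338), np.float64(0.09552017771195853)]
0.4946028871637691 [0.5754 0.1106 0.0715] 4.098123723184957 [np.float64(0.11945781606283253), np.float64(0.1543172075933864), np.float64(0.12734396865379233), np.float64(0.09348389485375787)]
0.49627063726271103 [0.5762 0.1104 0.0803] 4.603465820381144 [np.float64(0.11958449455282492), np.float64(0.15519202169538973), np.float64(0.12967627577199364), np.float64(0.09181784524250278)]
scene [-0.0027  0.0295  0.004 ] 95.13557084500168
side [ 0.0329 -0.001   0.004 ] -1.744129498755191
```

```bash
python3 -m crank '[8.5,0,0,0,-0.1165, 8.5,0,0,0,-0.1165, 8.5,0,0,0,-0.1165, 8.5,0,0,0,-0.1165, 8.5,-2.17,-3.04,0.44,0, 8.5,-2.17,-3.04,0.44,0, 8.5,-2.17,-3.04,0.44,0, 8.5,-2.17,-3.04,0.44,0]' 30
python3 -m crank '[8.5,-2.17,-3.04,0.44,0, 8.5,-2.17,-3.04,0.44,0, 8.5,-2.17,-3.04,0.44,0, 8.5,-2.17,-3.04,0.44,0, 8.5,-2.17,-3.04,0.44,0, 8.5,-2.17,-3.04,0.44,0, 8.5,-2.17,-3.04,0.44,0, 8.5,-2.17,-3.04,0.44,0]'
python3 -m crank '[8.5,-2.17,-3.04,0.44,0, 8.5,-2.17,-3.04,0.44,0, 8.5,0,0,0,0, 8.5,0,0,0,0, 8.5,0,0,0,0, 8.5,0,0,0,0, 8.5,0,0,0,0, 8.5,0,0,0,0]'
python3 - <<'E'
from h import *
to(.5438,.1082,.085,94.4)
p=optics.get_image('side');save(p,'side2.png')
q=optics.get_image('wrist')
c=np.asarray(p['color'])[90:230,150:337]
cv2.imwrite('pics/pre.png',np.hstack([cv2.resize(c,(400,300),interpolation=2),cv2.resize(np.asarray(q['color']),(400,300))])[:,:,::-1])
E
```

```text
time_s: 1.87
position: [0.305, 0.3931, 0.2136]
tool_rot: [[-0.997, -0.078, 0.0], [-0.078, 0.997, 0.0], [-0.0, 0.0, -1.0]]
ft_force: [0.9, 0.7, 1.1]
grip_width: 0.085
gripper_force: 0.0
time_s: 2.53
position: [0.4972, 0.1636, 0.1784]
tool_rot: [[-0.997, -0.077, 0.0], [-0.077, 0.997, 0.0], [-0.0, 0.0, -1.0]]
ft_force: [0.2, 0.2, 0.8]
grip_width: 0.0848
gripper_force: 0.0
time_s: 3.2
position: [0.5438, 0.1089, 0.1701]
tool_rot: [[-0.997, -0.079, 0.0], [-0.079, 0.997, -0.0], [-0.0, -0.0, -1.0]]
ft_force: [0.8, 1.1, 0.4]
grip_width: 0.0848
gripper_force: 0.0
t 3.2 pos [0.5438 0.1089 0.1701] ty 94.5 q6 -95.4 dcm [ 0.01 -0.07  8.51]
turn tool rad 0.002 after-turn dcm [ 0.   -0.07  8.51]
```

View pics/pre.png

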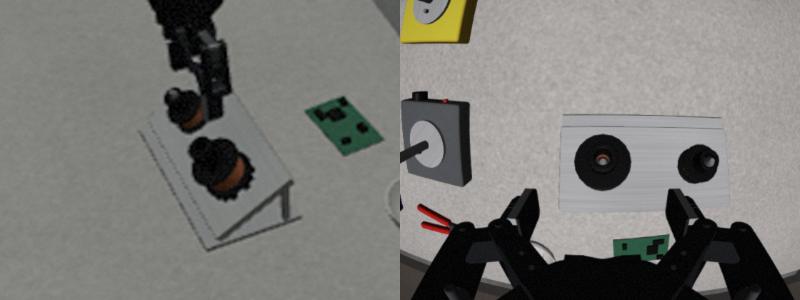

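```bash
cat >> h.py <<'E'
def projw(p,X):
    K=np.array(p['intrinsics']);T=np.array(p['pose']);c=(np.array(X)-T[:3,3])@T[:3,:3];x,y,z=c[0],-c[1],-c[2]
    r=np.hypot(x,y);th=np.arctan2(r,z);return np.array([K[0,0]*th*x/r+K[0,2],K[1,1]*th*y/r+K[1,2]])
E
python3 - <<'E'
from h import *
q=optics.get_image('wrist')
ps=np.radians(4.4);a=np.array([-.5*np.cos(ps),-.5*np.sin(ps),.866]);o=np.array([.5757,.1107,.045])
print(q['pose'],[projw(q,o+s*a) for s in(.0,.042,.074)], projw(q,o+.074*a+[0.01,0,0])) 
g=np.asarray(q['color'])
cv2.imwrite('pics/w.png',np.clip(cv2.resize(g[170:280,220:360],(764,600),interpolation=2)*1.8,0,255)[:,:,::-1])
E
```

```text
[[-7.81060181e-02 -9.48799286e-01 -3.06070849e-01  4.66650126e-01]
 [ 9.96944813e-01 -7.41182943e-02 -2.46479038e-02  1.02175252e-01]
 [ 7.00464244e-04 -3.07060895e-01  9.51689611e-01  3.12904040e-01]
 [ 0.00000000e+00  0.00000000e+00  0.00000000e+00  1.00000000e+00]] [array([282.94288602, 231.14941934]), array([282.97589561, 223.67805606]), array([283.00958865, 216.06213673])] [281.8557189  229.96402814][ WARN:0@1.019] global loadsave.cpp:1063 imwrite_ Unsupported depth image for selected encoder is fallbacked to CV_8U.
```

View pics/w.png

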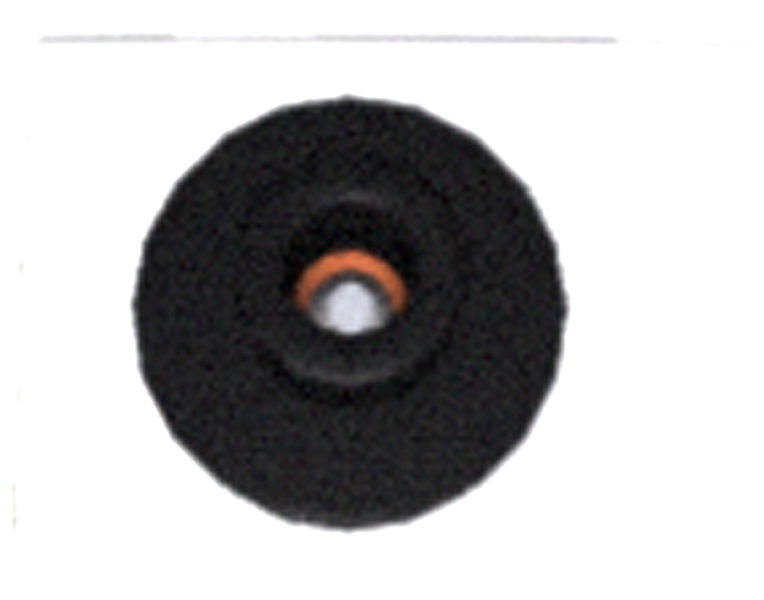

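```bash
python3 -m crank '[8.5,-0.15,0,2,0, 8.5,0,0,2,0, 8.5,0,0,2,0, 8.5,0,0,1.3,0, 8.5,0,0,0.7,0, 8.5,0,0,0.3,0, 8.5,0,0,0,0, 8.5,0,0,0,0]' 30
python3 -m crank '[4,0,0,0,0, 3.6,0,0,0,0, 3.3,0,0,0,0, 3,0,0,0,0, 2.5,0,0,0,0, 2,0,0,0,0, 2,0,0,0,0, 2,0,0,0,0]' 30
python3 -c "from h import *;s=env.observe();print(s['ft_force'],s['wrist_torque'])"
```

```text
time_s: 4.02
position: [0.5461, 0.1082, 0.0875]
tool_rot: [[-0.997, -0.077, 0.001], [-0.077, 0.997, 0.0], [-0.001, -0.0, -1.0]]
ft_force: [0.3, -0.4, -0.3]
grip_width: 0.0852
gripper_force: 0.0
time_s: 4.68
position: [0.5458, 0.1082, 0.087]
tool_rot: [[-0.997, -0.077, 0.001], [-0.077, 0.997, 0.0], [-0.001, 0.0, -1.0]]
ft_force: [-0.2, 1.5, 3.9]
grip_width: 0.0279
gripper_force: 34.9
[-0.21159855  1.45695881  3.92577057] [ 0.02427447  0.09053827 -0.03321954]
```

```bash
python3 -m crank '[2,0.2,0,-0.35,0, 2,0.3,0,-0.52,0, 2,0.4,0,-0.69,0, 2,0.4,0,-0.69,0, 2,0.4,0,-0.69,0, 2,0.4,0,-0.69,0, 2,0.4,0,-0.69,0, 2,0,0,0,0]' 30
python3 -c "from h import *;s=env.observe();print(s['ft_force'],s['wrist_torque'])
p=optics.get_image('side');c=np.asarray(p['color'])[70:220,150:350];q=optics.get_image('scene');d=np.asarray(q['color'])[220:370,240:440]
cv2.imwrite('pics/l1.png',np.hstack([cv2.resize(c,(400,300),interpolation=2),cv2.resize(d,(400,300),interpolation=2)])[:,:,::-1])"
```

```text
time_s: 5.35
position: [0.5199, 0.1062, 0.1313]
tool_rot: [[-0.997, -0.077, 0.0], [-0.077, 0.997, -0.0], [-0.0, -0.0, -1.0]]
ft_force: [0.5, -0.6, -2.1]
grip_width: 0.0278
gripper_force: 34.3
[ 0.5077588  -0.61304228 -2.09980326] [ 0.07662091 -0.00408413  0.01554103]
```

View pics/l1.png

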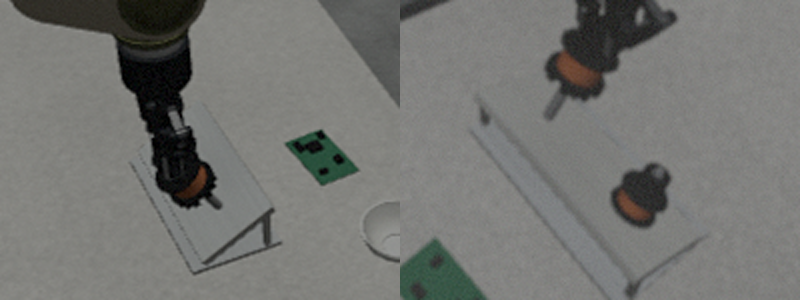

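```bash
python3 -m crank '[2,0.4,0,-0.69,0, 2,0.4,0,-0.69,0, 2,0.4,0,-0.69,0, 2,2,-0.4,-0.5,0, 2,3,-0.7,0,0, 2,3,-0.8,0,0, 2,2,-0.6,0,0, 2,0.8,-0.2,0.5,0]' 30
python3 -m crank '[2,0,0,2,0, 2,0,0,2,0, 2,0,0,1.5,0, 2,0,0,1.2,0, 2,0,0,1,0, 2,0,0,0.3,0, 2,0,0,0,0, 2,0,0,0,0]' 20
python3 -c "from h import *;s=env.observe();print(s['position'],s['ft_force'],s['wrist_torque'])
p=optics.get_image('side');c=np.asarray(p['color'])[100:250,100:300];q=optics.get_image('scene');d=np.asarray(q['color'])[150:300,280:480]
cv2.imwrite('pics/l2.png',np.clip(1.6*np.hstack([cv2.resize(c,(400,300),interpolation=2),cv2.resize(d,(400,300),interpolation=2)]),0,255).astype(np.uint8)[:,:,::-1])"
```

```text
time_s: 6.12
position: [0.4007, 0.0697, 0.1517]
tool_rot: [[-0.997, -0.077, 0.001], [-0.077, 0.997, -0.0], [-0.0, -0.0, -1.0]]
ft_force: [0.4, 0.1, -2.1]
grip_width: 0.028
gripper_force: 34.3
time_s: 6.78
position: [0.4035, 0.07, 0.0712]
tool_rot: [[-0.997, -0.077, 0.001], [-0.077, 0.997, -0.0], [-0.001, -0.0, -1.0]]
ft_force: [-0.1, 0.7, -1.4]
grip_width: 0.0281
gripper_force: 34.2
[0.40345278 0.07001775 0.07122853] [-0.06973303  0.74390497 -1.43308781] [-0.00181055  0.02450375  0.00157688]
```

View pics/l2.png

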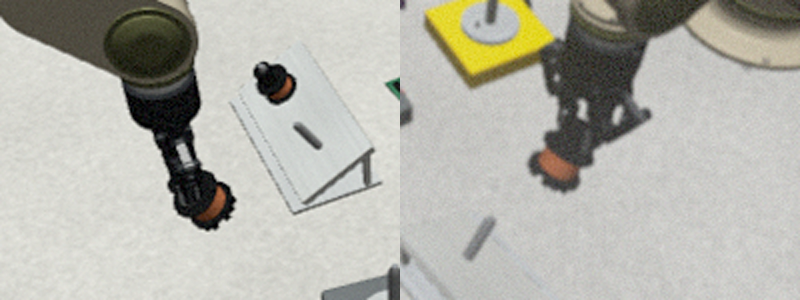

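```bash
python3 -m crank '[2,0,0,0.5,0, 2,0,0,0.4,0, 2,0,0,0.2,0, 2,0,0,0.1,0, 2,0,0,0.1,0, 2,0,0,0.1,0, 2,0,0,0,0, 2,0,0,0,0]' 20
python3 -c "from h import *;s=env.observe();print(s['position'],s['ft_force'],s['wrist_torque'],s['gripper_force'])"
```

```text
time_s: 7.55
position: [0.4032, 0.0701, 0.0567]
tool_rot: [[-0.997, -0.077, 0.0], [-0.077, 0.997, -0.0], [-0.0, -0.0, -1.0]]
ft_force: [-0.2, -0.2, -1.3]
grip_width: 0.0281
gripper_force: 34.4
[0.40323264 0.07007445 0.05666886] [-0.19725206 -0.16868371 -1.31096542] [-0.00850651  0.08366005  0.00979814] 34.39631149638444
```

```bash
python3 -m crank '[2.8,0,0,0.1,0, 2.8,0,0,0.1,0, 2.8,0,0,0.1,0, 2.8,0,0,0.1,0, 2.8,0,0,0,0, 2.8,0,0,0,0, 2.8,0,0,0,0, 2.8,0,0,0,0]' 20
python3 -c "from h import *;s=env.observe();print(s['position'],s['ft_force'],s['wrist_torque'],s['gripper_force'])"
```

```text
time_s: 8.22
position: [0.4047, 0.0701, 0.0551]
tool_rot: [[-0.997, -0.077, 0.006], [-0.077, 0.997, -0.0], [-0.005, -0.001, -1.0]]
ft_force: [-4.7, 2.3, 37.1]
grip_width: 0.0283
gripper_force: 34.7
[0.40473477 0.07014201 0.0550667 ] [-4.72836016  2.26519828 37.13702645] [0.47770868 1.06116658 0.02563392] 34.743066765367985
```

```bash
python3 -m crank '[2.8,0,0,-0.13,0, 2.8,-0.43,0,0,0, 2.8,-0.44,0,0.03,0, 2.8,-0.44,0,0.06,0, 2.8,-0.43,0,0.08,0, 2.8,0,0,0,0, 2.8,0,0,0,0, 2.8,0,0,0,0]' 20
python3 -c "from h import *;s=env.observe();print(s['position'],s['ft_force'],s['wrist_torque'],s['gripper_force'])"
```

```text
time_s: 8.88
position: [0.4214, 0.0716, 0.0531]
tool_rot: [[-0.997, -0.077, 0.002], [-0.077, 0.997, 0.0], [-0.003, 0.0, -1.0]]
ft_force: [-0.7, 2.6, 11.0]
grip_width: 0.0278
gripper_force: 33.9
[0.42135209 0.07164126 0.05314762] [-0.69344375  2.58404261 10.99907586] [ 0.5923602   0.29043077 -0.00455068] 33.90521289082244
```

```bash
python3 -m crank '[2.8,-0.42,0,0.11,0, 2.8,-0.42,0,0.14,0, 2.8,-0.4,0,0.17,0, 2.8,-0.4,0,0.19,0, 2.8,0,0,0,0, 2.8,0,0,0,0, 2.8,0,0,0,0, 2.8,0,0,0,0]' 20
python3 -c "from h import *;s=env.observe();print(s['position'],s['ft_force'],s['wrist_torque'],s['gripper_force'])
p=optics.get_image('side');c=np.asarray(p['color'])[100:250,100:300];q=optics.get_image('scene');d=np.asarray(q['color'])[150:300,250:450]
cv2.imwrite('pics/l3.png',np.clip(1.6*np.hstack([cv2.resize(c,(400,300),interpolation=2),cv2.resize(d,(400,300),interpolation=2)]),0,255).astype(np.uint8)[:,:,::-1])"
```

```text
time_s: 9.55
position: [0.4383, 0.0729, 0.0471]
tool_rot: [[-0.997, -0.077, 0.004], [-0.077, 0.997, 0.001], [-0.004, 0.0, -1.0]]
ft_force: [2.4, 2.7, 7.5]
grip_width: 0.0285
gripper_force: 36.2
[0.43831448 0.07292348 0.04710224] [2.35341391 2.67647398 7.50058238] [ 0.59715947 -0.09343445 -0.06884014] 36.16398761747405
```

View pics/l3.png

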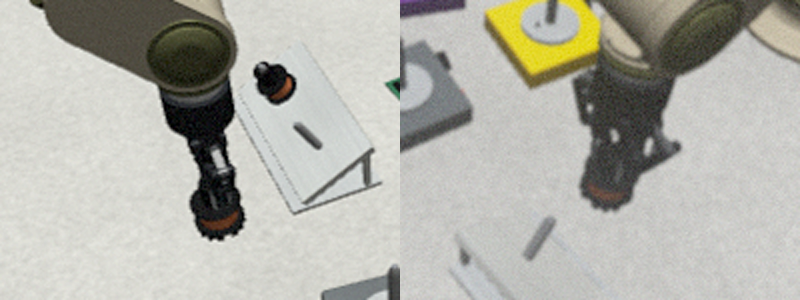

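```bash
python3 -m crank '[2.8,0,0,0.05,0, 2.8,0,0,0.05,0, 2.8,0,0,0.05,0, 2.8,0,0,0,0, 2.8,0,0,0,0, 2.8,0,0,0,0, 2.8,0,0,0,0, 2.8,0,0,0,0]' 20
python3 -c "from h import *;s=env.observe();print(s['position'],s['ft_force'],s['wrist_torque'],s['gripper_force'],s['tool_rot'][2])"
```

```text
time_s: 10.32
position: [0.4394, 0.073, 0.0465]
tool_rot: [[-0.997, -0.077, 0.007], [-0.077, 0.997, 0.001], [-0.007, 0.0, -1.0]]
ft_force: [2.2, 4.8, 18.4]
grip_width: 0.028
gripper_force: 37.5
[0.43938487 0.07300109 0.04649519] [ 2.21563139  4.80848446 18.37806202] [ 9.47886881e-01 -8.69441279e-02 -5.28845862e-04] 37.48260819353163 [-7.01323200e-03  4.34324952e-05 -9.99975406e-01]
```

```bash
python3 -m crank '[2.5,0,0,-1,0, 2.5,0,0,-2,0, 2.5,0,0,-2.5,0, 2.5,0,0,-2.5,0, 2.5,0,0,-2.5,0, 2.5,0,0,-2.5,0, 2.5,0,0,-2,0, 2.5,0,0,-1,0]' 40
python3 -m crank '[2.5,0,0,0,0.12, 2.5,0,0,0,0.12, 2.5,0,0,0,0.12, 2.5,0,0,0,0.12, 2.5,0,0,0,0.12, 2.5,0,0,0,0.12, 2.5,0,0,0,0.12, 2.5,0,0,0,0.12]'
python3 -c "
from h import *
to(.569,-.162,.2055,38.7);s=env.observe();print(s['q'],s['ft_force'])"
```

```text
time_s: 10.98
position: [0.4375, 0.0726, 0.207]
tool_rot: [[-0.997, -0.077, 0.004], [-0.077, 0.997, -0.0], [-0.004, -0.001, -1.0]]
ft_force: [0.2, 0.5, -1.9]
grip_width: 0.0281
gripper_force: 40.7
time_s: 11.65
position: [0.4367, 0.0727, 0.2044]
tool_rot: [[-0.63, 0.776, -0.0], [0.776, 0.63, 0.0], [0.0, -0.0, -1.0]]
ft_force: [-0.4, 0.6, -2.1]
grip_width: 0.028
gripper_force: 40.6
t 11.65 pos [0.4367 0.0727 0.2044] ty 39.1 q6 -45.0 dcm [-26.55  -4.52  -0.11]
turn tool rad 0.007 after-turn dcm [-26.58  -4.35  -0.11]
[-5.94486100e+00  1.24900633e+01  9.29280315e+01 -1.26109071e-03
  7.46028364e+01 -4.50209385e+01] [-0.35396246  0.56105765 -2.11371064]
```

```bash
python3 -m crank '[2.5,-3.3,-0.55,0,0, 2.5,-3.3,-0.55,0,0, 2.5,-3.3,-0.55,0,0, 2.5,-3.3,-0.55,0,0, 2.5,-3.3,-0.55,0,0, 2.5,-3.3,-0.55,0,0, 2.5,-3.3,-0.55,0,0, 2.5,-3.3,-0.55,0,0]'
python3 -m crank '[2.5,-0.1,-0.05,0,0, 2.5,0,0,0,0, 2.5,0,0,0,0, 2.5,0,0,0,0, 2.5,0,0,0,0, 2.5,0,0,0,0, 2.5,0,0,0,0, 2.5,0,0,0,0]'
python3 - <<'E'
from h import *
import pickle
to(.569,-.162,.2055,38.7)
P={n:optics.get_image(n) for n in('scene','side')};pickle.dump(P,open('p2.pkl','wb'))
o=[]
s=env.observe();t=np.array(s['position'])
for n in P:
    u,v=proj(P[n],t-[0,0,.02])[0].astype(int);print(n,u,v)
    c=np.asarray(P[n]['color'])[v-65:v+65,u-43:u+43];o.append(cv2.resize(c,(397,600),interpolation=2))
cv2.imwrite('pics/l4.png',np.clip(1.8*np.hstack(o),0,255).astype(np.uint8)[:,:,::-1])
E
```

```text
time_s: 12.32
position: [0.571, -0.1607, 0.2042]
tool_rot: [[-0.635, 0.773, -0.001], [0.773, 0.635, 0.0], [0.001, -0.0, -1.0]]
ft_force: [0.8, -0.3, -2.0]
grip_width: 0.0279
gripper_force: 40.6
time_s: 12.98
position: [0.5707, -0.1599, 0.2048]
tool_rot: [[-0.635, 0.772, 0.0], [0.772, 0.635, -0.0], [-0.0, 0.0, -1.0]]
ft_force: [-0.5, -0.1, -2.0]
grip_width: 0.0281
gripper_force: 40.6
t 12.98 pos [ 0.5707 -0.1599  0.2048] ty 39.4 q6 -66.5 dcm [-0.05 -0.27 -0.07]
turn tool rad 0.013 after-turn dcm [-0.05 -0.27 -0.07]
scene 245 149
side 297 213
```

View pics/l4.png

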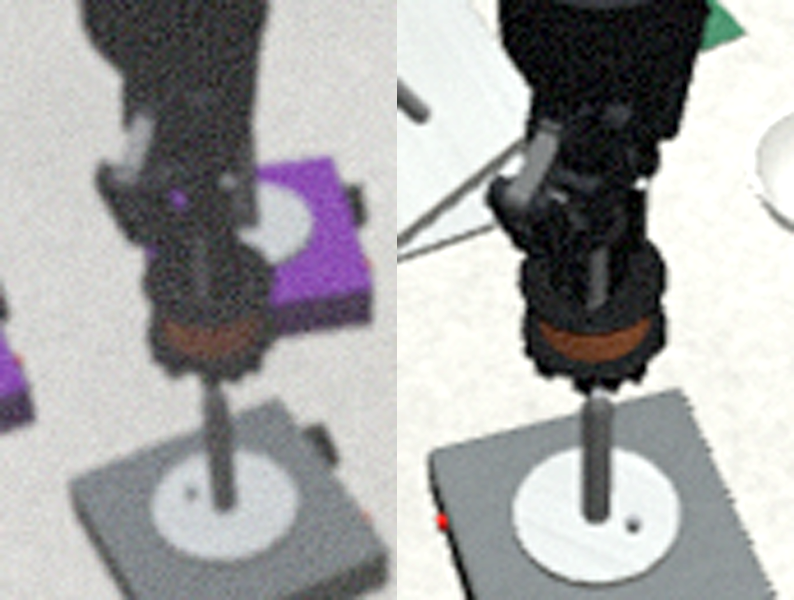

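```bash
python3 - <<'E'
from h import *
import pickle
from scipy.optimize import fsolve,least_squares
P=pickle.load(open('p2.pkl','rb'))
# refine flange columns numerically: dark mask extents over rows of lower part
r={}
for n,(rows,u0,u1) in {'scene':((153,163),225,275),'side':((214,226),270,325)}.items():
    g=cv2.cvtColor(np.asarray(P[n]['color']),cv2.COLOR_RGB2HSV)[...,:];c=np.asarray(P[n]['color']).astype(int)
    L=[]
    for v in range(*rows):
        m=np.where((c[v,u0:u1].sum(1)<190)&(c[v,u0:u1,2]-c[v,u0:u1,1]<12))[0];L.append((m.min()+u0,m.max()+u0))
    print(n,L)
f=lambda x:[proj(P['scene'],[x[0],x[1],.18])[0,0]-247.9,proj(P['side'],[x[0],x[1],.18])[0,0]-296.9]
print(fsolve(f,[.57,-.16]))
for n in P: print(n,proj(P[n],[[.5690,-.1621,.128],[.569,-.1621,.04],[.5707,-.1599,.18]]))
E
```

```text
scene [(np.int64(235), np.int64(272)), (np.int64(235), np.int64(274)), (np.int64(234), np.int64(269)), (np.int64(234), np.int64(264)), (np.int64(234), np.int64(261)), (np.int64(235), np.int64(260)), (np.int64(235), np.int64(259)), (np.int64(235), np.int64(258)), (np.int64(235), np.int64(258)), (np.int64(236), np.int64(257))]
side [(np.int64(282), np.int64(311)), (np.int64(282), np.int64(311)), (np.int64(282), np.int64(311)), (np.int64(281), np.int64(311)), (np.int64(281), np.int64(311)), (np.int64(281), np.int64(311)), (np.int64(281), np.int64(311)), (np.int64(282), np.int64(311)), (np.int64(282), np.int64(311)), (np.int64(282), np.int64(311)), (np.int64(282), np.int64(310)), (np.int64(283), np.int64(308))]
[ 0.57745052 -0.1394533 ]
scene [[247.77578641 167.14279465]
 [250.2806962  192.83632559]
 [245.9161688  150.84154071]]
side [[297.09644001 232.79697593]
 [296.91024727 258.78214754]
 [297.61491375 214.62604744]]
```

```bash
python3 - <<'E'
from fit import *
import pickle
P=pickle.load(open('p2.pkl','rb'))
B={'scene':(228,150,268,170),'side':(275,209,320,230)}
M={};V={}
for n,b in B.items():
    c=up(np.asarray(P[n]['color'])[b[1]:b[3],b[0]:b[2]]).astype(int)
    pur=(c[...,2]-c[...,1]>18)
    m=((c.sum(2)<190)|(c[...,0]-c[...,2]>15))&~pur
    M[n]=cv2.morphologyEx(m.astype(np.uint8),cv2.MORPH_CLOSE,np.ones((9,9)))*255
def rings(p):
    o=p[:3];R=np.eye(3)
    return [cyl(o,R,0,11e-3,.031),cyl(o,R,8e-3,.042,.026),cyl(o,R,.039,.042,.031),cyl(o,R,.042,.074,.015)]
es=lambda p:[np.sum(hullmask(P[n],rings(p),B[n])!=M[n])/np.sum(M[n]>0) for n in B]
for z in(.156,.160):
    p0=np.array([.57,-.16,z]);r=minimize(lambda p:sum(es(p)),p0,method='Nelder-Mead',options=dict(initial_simplex=np.vstack([p0]+[p0+d for d in np.diag([.006,.006,.006])])))
    print(r.fun,r.x,es(r.x))
o=[np.dstack([hullmask(P[n],rings(r.x),B[n]),M[n],0*M[n]]) for n in B]
for k,i in zip(B,o): cv2.imwrite('pics/f_'+k+'.png',i)
E
```

```text
0.2065617900814898 [ 0.56751826 -0.15752033  0.16455365] [np.float64(0.15296285795293452), np.float64(0.05359893212855529)]
0.2070407351173831 [ 0.56765762 -0.15722238  0.16531192] [np.float64(0.15395520272185995), np.float64(0.053085532395523154)]
```

```bash
python3 - <<'E'
from fit import *
import pickle
P=pickle.load(open('p2.pkl','rb'))
B={'scene':(228,150,268,170),'side':(275,209,320,230)}
M={}
for n,b in B.items():
    c=up(np.asarray(P[n]['color'])[b[1]:b[3],b[0]:b[2]]).astype(int)
    m=((c.sum(2)<190)|(c[...,0]-c[...,2]>15))&~(c[...,2]-c[...,1]>18)
    M[n]=cv2.morphologyEx(m.astype(np.uint8),cv2.MORPH_CLOSE,np.ones((9,9)))*255
def rings(o):
    R=np.eye(3);return [cyl(o,R,0,11e-3,.031),cyl(o,R,8e-3,.042,.026),cyl(o,R,.039,.042,.031),cyl(o,R,.042,.074,.015)]
es=lambda p:[np.sum(hullmask(P[n],rings(p),B[n])!=M[n])/np.sum(M[n]>0) for n in B]
t=np.array([.5707,-.1599,0]);X=np.array([-.635,.772,0])
for z in(.158,.160,.162):
    print(z,[(k,round(sum(es(t+X*k*1e-3+[0,0,z])),3)) for k in range(-4,9,2)])
# copper band centroid compare
for n in P:
    c=np.asarray(P[n]['color']).astype(int);b=B[n];m=(c[...,0]-c[...,2]>15)[b[1]:b[3],b[0]:b[2]];v,u=np.where(m);print(n,'copper centroid',u.mean()+b[0],v.mean()+b[1])
for z in(.158,.162):
  for k in(0,4):
    for n in P:
        o=t+X*k*1e-3+[0,0,z];C=np.array(P[n]['pose'])[:3,3]-o;f=C[:2]/np.linalg.norm(C[:2])*.026
        print(z,k,n,proj(P[n],o+np.r_[f,.025]))
E
```

```text
0.158 [(-4, np.float64(0.605)), (-2, np.float64(0.507)), (0, np.float64(0.432)), (2, np.float64(0.372)), (4, np.float64(0.348)), (6, np.float64(0.388)), (8, np.float64(0.469))]
0.16 [(-4, np.float64(0.593)), (-2, np.float64(0.477)), (0, np.float64(0.389)), (2, np.float64(0.331)), (4, np.float64(0.303)), (6, np.float64(0.342)), (8, np.float64(0.424))]
0.162 [(-4, np.float64(0.591)), (-2, np.float64(0.461)), (0, np.float64(0.357)), (2, np.float64(0.289)), (4, np.float64(0.26)), (6, np.float64(0.299)), (8, np.float64(0.393))]
scene copper centroid 246.34567901234567 157.01234567901236
side copper centroid 296.4921875 221.671875
0.158 0 scene [[246.6371394  158.18134226]]
0.158 0 side [[297.53835564 224.09207738]]
0.158 4 scene [[248.34542269 158.58617792]]
0.158 4 side [[295.74285611 223.29767826]]
0.162 0 scene [[246.50008231 156.78604009]]
0.162 0 side [[297.54948515 222.71596874]]
0.162 4 scene [[248.21484482 157.19096395]]
0.162 4 side [[295.74797355 221.92100768]]
```

```bash
python3 -m crank '[2.5,-0.32,-0.26,0,0, 2.5,0,0,0.5,0, 2.5,0,0,1,0, 2.5,0,0,0.8,0, 2.5,0,0,0.6,0, 2.5,0,0,0.4,0, 2.5,0,0,0,0, 2.5,0,0,0,0]'
python3 -c "
from h import *
to(.5706,-.164,.17,38.7);s=env.observe();print(s['ft_force'],s['wrist_torque'])"
python3 -m crank '[2.5,0,0,0.2,0, 2.5,0,0,0.2,0, 2.5,0,0,0.2,0, 2.5,0,0,0.2,0, 2.5,0,0,0.2,0, 2.5,0,0,0.1,0, 2.5,0,0,0,0, 2.5,0,0,0,0]'
python3 -c "
from h import *
to(.5706,-.164,.17,38.7);s=env.observe();print(s['ft_force'],s['wrist_torque'])"
```

```text
time_s: 13.75
position: [0.5709, -0.1644, 0.1715]
tool_rot: [[-0.635, 0.773, -0.0], [0.773, 0.635, 0.0], [0.0, -0.0, -1.0]]
ft_force: [-0.0, -0.5, -1.1]
grip_width: 0.0281
gripper_force: 40.6
t 13.75 pos [ 0.5709 -0.1644  0.1715] ty 39.4 q6 -66.9 dcm [0.05 0.01 0.15]
turn tool rad 0.013 after-turn dcm [0.05 0.01 0.15]
[-0.04905733 -0.51261558 -1.11215478] [ 0.00102336 -0.02148359  0.01584111]
time_s: 14.42
position: [0.5708, -0.1644, 0.1606]
tool_rot: [[-0.635, 0.773, 0.0], [0.773, 0.635, 0.0], [0.0, 0.0, -1.0]]
ft_force: [0.7, -0.2, -1.9]
grip_width: 0.0281
gripper_force: 40.6
t 14.42 pos [ 0.5708 -0.1644  0.1606] ty 39.4 q6 -66.9 dcm [ 0.05  0.01 -0.94]
turn tool rad 0.013 after-turn dcm [ 0.05  0.01 -0.94]
[ 0.74822984 -0.17535933 -1.87042535] [ 0.01903201 -0.00534489 -0.00714716]
```

```bash
for i in 1 2; do python3 -m crank '[2.5,0,0,0.2,0, 2.5,0,0,0.25,0, 2.5,0,0,0.25,0, 2.5,0,0,0.25,0, 2.5,0,0,0.25,0, 2.5,0,0,0,0, 2.5,0,0,0,0, 2.5,0,0,0,0]'
python3 -c "
from h import *
s=env.observe();print(s['ft_force'],s['wrist_torque'])"; done
```

```text
time_s: 15.08
position: [0.5709, -0.1645, 0.1487]
tool_rot: [[-0.635, 0.773, 0.0], [0.773, 0.635, -0.0], [-0.0, 0.0, -1.0]]
ft_force: [-0.1, 0.7, -1.4]
grip_width: 0.0282
gripper_force: 40.6
[-0.13446143  0.71387708 -1.43858733] [-0.03466227 -0.01453639 -0.04499805]
time_s: 15.75
position: [0.5709, -0.1645, 0.1367]
tool_rot: [[-0.635, 0.773, 0.0], [0.773, 0.635, -0.0], [-0.0, 0.0, -1.0]]
ft_force: [0.3, 0.1, -2.0]
grip_width: 0.0282
gripper_force: 40.6
[ 0.27497026  0.11477417 -1.95765989] [-0.03924676 -0.01268376 -0.04789665]
```

```bash
for i in 1 2; do python3 -m crank '[2.5,0,0,0.3,0, 2.5,0,0,0.35,0, 2.5,0,0,0.35,0, 2.5,0,0,0.35,0, 2.5,0,0,0.35,0, 2.5,0,0,0.1,0, 2.5,0,0,0,0, 2.5,0,0,0,0]'
python3 -c "
from h import *
s=env.observe();print(s['ft_force'],s['wrist_torque'])"; done
```

```text
time_s: 16.42
position: [0.5709, -0.1645, 0.1186]
tool_rot: [[-0.635, 0.773, 0.0], [0.773, 0.635, 0.0], [0.0, 0.0, -1.0]]
ft_force: [0.2, -1.0, -1.6]
grip_width: 0.028
gripper_force: 40.6
[ 0.18676703 -0.96519174 -1.5731598 ] [-0.01206731 -0.02094221 -0.05851673]
time_s: 17.08
position: [0.5708, -0.1645, 0.1006]
tool_rot: [[-0.635, 0.773, -0.0], [0.773, 0.635, 0.0], [0.0, -0.0, -1.0]]
ft_force: [-0.3, 0.3, -3.0]
grip_width: 0.0279
gripper_force: 40.6
[-0.31590143  0.30539661 -2.9635038 ] [0.02010547 0.02840594 0.02321787]
```

```bash
python3 -m crank '[2.5,0,0,0.1,0, 2.5,0,0,0.1,0, 2.5,0,0,0.1,0, 2.5,0,0,0.1,0, 2.5,0,0,0.1,0, 2.5,0,0,0.1,0, 2.5,0,0,0.1,0, 2.5,0,0,0,0]'
python3 -c "
from h import *
s=env.observe();print(s['ft_force'],s['wrist_torque'])"
python3 -m crank '[2.5,0,0,0.05,0, 2.5,0,0,0.05,0, 2.5,0,0,0.05,0, 2.5,0,0,0.05,0, 2.5,0,0,0,0, 2.5,0,0,0,0, 2.5,0,0,0,0, 2.5,0,0,0,0]'
python3 -c "
from h import *
s=env.observe();print(s['ft_force'],s['wrist_torque'])"
```

```text
time_s: 17.75
position: [0.5708, -0.1645, 0.0934]
tool_rot: [[-0.635, 0.773, -0.0], [0.773, 0.635, 0.0], [0.0, -0.0, -1.0]]
ft_force: [0.2, 0.0, -2.4]
grip_width: 0.0278
gripper_force: 40.6
[ 1.68683149e-01  1.26992353e-04 -2.44202604e+00] [-0.03753019 -0.03686017 -0.01971746]
time_s: 18.42
position: [0.5709, -0.1645, 0.0916]
tool_rot: [[-0.635, 0.773, 0.0], [0.773, 0.635, 0.0], [-0.0, 0.0, -1.0]]
ft_force: [0.8, -0.0, -2.8]
grip_width: 0.028
gripper_force: 40.6
[ 0.83197815 -0.0055281  -2.80850073] [-0.02161168 -0.16887486  0.01315033]
```

```bash
for i in 1 2; do python3 -m crank '[2.5,0,0,0.05,0, 2.5,0,0,0.05,0, 2.5,0,0,0.05,0, 2.5,0,0,0.05,0, 2.5,0,0,0.05,0, 2.5,0,0,0,0, 2.5,0,0,0,0, 2.5,0,0,0,0]'
python3 -c "
from h import *
s=env.observe();print(s['ft_force'],s['wrist_torque'])"; done
```

```text
time_s: 19.08
position: [0.5708, -0.1645, 0.0891]
tool_rot: [[-0.635, 0.773, -0.0], [0.773, 0.635, 0.0], [0.0, 0.0, -1.0]]
ft_force: [2.0, -0.5, -1.5]
grip_width: 0.0277
gripper_force: 40.6
[ 2.02959819 -0.51295611 -1.47197715] [-0.06392565 -0.20087259 -0.0551315 ]
time_s: 19.75
position: [0.5709, -0.1645, 0.0867]
tool_rot: [[-0.635, 0.773, 0.0], [0.773, 0.635, -0.0], [-0.0, 0.0, -1.0]]
ft_force: [1.4, -0.3, -0.8]
grip_width: 0.0282
gripper_force: 40.9
[ 1.35146456 -0.31946215 -0.77783571] [-0.06294104 -0.14818426 -0.00200914]
```

```bash
for i in 1 2; do python3 -m crank '[2.5,0,0,0.05,0, 2.5,0,0,0.05,0, 2.5,0,0,0.05,0, 2.5,0,0,0,0, 2.5,0,0,0,0, 2.5,0,0,0,0, 2.5,0,0,0,0, 2.5,0,0,0,0]'
python3 -c "
from h import *
s=env.observe();print(s['ft_force'],s['wrist_torque'])"; done
```

```text
time_s: 20.42
position: [0.5711, -0.1647, 0.0865]
tool_rot: [[-0.635, 0.772, 0.001], [0.772, 0.635, -0.001], [-0.002, 0.0, -1.0]]
ft_force: [-0.7, 0.2, 8.4]
grip_width: 0.0281
gripper_force: 42.1
[-0.69622307  0.21345282  8.36892153] [0.09149554 0.44007044 0.01328939]
time_s: 21.08
position: [0.5718, -0.1653, 0.086]
tool_rot: [[-0.635, 0.773, 0.004], [0.773, 0.635, -0.003], [-0.004, 0.001, -1.0]]
ft_force: [0.1, -1.1, 14.9]
grip_width: 0.0281
gripper_force: 42.9
[ 0.05806859 -1.08331177 14.94935384] [-0.01124151  0.42335547 -0.0243126 ]
```

```bash
cat > fz.py <<'E'
from fit import *
P={n:optics.get_image(n) for n in('scene','side')}
def rings(o,parts):
    R=np.eye(3);return [cyl(o,R,0,11e-3,.031),cyl(o,R,8e-3,.042,.026),cyl(o,R,.039,.042,.031)]
for n,p in P.items():
    c=np.asarray(p['color']).astype(int)
    m=(c[...,0]-c[...,2]>15)
    u,v=proj(p,[.569,-.162,.065])[0].astype(int);w=m[v-14:v+18,u-16:u+17]
    vv,uu=np.where(w);print(n,'copper n',len(vv),'centroid',uu.mean()+u-16,vv.mean()+v-14)
    for z in(.04,.047):
        o=np.array([.569,-.1621,z]);C=np.array(p['pose'])[:3,3]-o;f=C[:2]/np.linalg.norm(C[:2])*.031
        # bottom-flange near top rim (z 11mm) and near lower rim
        print(z,'copper exp (winding mid)',proj(p,o+np.r_[f*.026/.031,.025])[0].round(1),'bottom near rim',proj(p,o+np.r_[f,0])[0].round(1))
    u0=int(round(proj(p,[.569,-.1621,.06])[0,0]));print('col sum',[(r,int(c[r,u0-2:u0+3].sum(1).mean())) for r in range(v-6,v+26)])
E
python3 fz.py
python3 -m crank '[2.5,0,0,-0.06,0, 2.5,0,0,0,0, 2.5,0,0,0,0.05, 2.5,0,0,0,0.05, 2.5,0,0,0,0.05, 2.5,0,0,0,0.03, 2.5,0,0,0,0, 2.5,0,0,0,0]'
python3 -c "
from h import *
s=env.observe();print(s['ft_force'],s['wrist_torque'])"
```

```text
scene copper n 50 centroid 249.44 192.82
0.04 copper exp (winding mid) [250.4 194.1] bottom near rim [251.2 202.6]
0.047 copper exp (winding mid) [250.2 192.1] bottom near rim [251.  200.7]
col sum [(179, 107), (180, 115), (181, 123), (182, 112), (183, 120), (184, 121), (185, 116), (186, 124), (187, 103), (188, 118), (189, 116), (190, 117), (191, 130), (192, 133), (193, 157), (194, 136), (195, 133), (196, 133), (197, 118), (198, 122), (199, 123), (200, 159), (201, 235), (202, 307), (203, 341), (204, 322), (205, 257), (206, 213), (207, 213), (208, 221), (209, 230), (210, 224)]
side copper n 83 centroid 297.5542168674699 260.65060240963857
0.04 copper exp (winding mid) [296.9 262. ] bottom near rim [296.8 271. ]
0.047 copper exp (winding mid) [296.9 260. ] bottom near rim [296.8 269. ]
col sum [(245, 65), (246, 89), (247, 100), (248, 97), (249, 95), (250, 100), (251, 103), (252, 90), (253, 96), (254, 90), (255, 72), (256, 63), (257, 56), (258, 59), (259, 75), (260, 71), (261, 117), (262, 116), (263, 110), (264, 80), (265, 62), (266, 71), (267, 63), (268, 27), (269, 123), (270, 316), (271, 409), (272, 417), (273, 390), (274, 205), (275, 202), (276, 249)]
time_s: 21.85
position: [0.572, -0.1645, 0.086]
tool_rot: [[-0.487, 0.874, 0.004], [0.874, 0.487, -0.001], [-0.003, 0.003, -1.0]]
ft_force: [1.9, 1.0, 10.7]
grip_width: 0.0283
gripper_force: 42.3
[ 1.86797815  1.04200918 10.6683434 ] [ 0.50172371 -0.20380573  0.20875593]
```

```bash
python3 -m crank '[2.5,0,0,0,0.05, 2.5,0,0,0,0.05, 2.5,0,0,0,0.05, 2.5,0,0,0,0.03, 2.5,0,0,0,0, 2.5,0,0,0,0, 2.5,0,0,0,0, 2.5,0,0,0,0]'
python3 -c "
from h import *
s=env.observe();print(s['ft_force'],s['wrist_torque'])"
```

```text
time_s: 22.52
position: [0.5715, -0.1649, 0.086]
tool_rot: [[-0.322, 0.947, 0.003], [0.947, 0.322, -0.002], [-0.002, 0.002, -1.0]]
ft_force: [-0.9, -0.4, 11.9]
grip_width: 0.0277
gripper_force: 42.4
[-0.94944552 -0.40579466 11.86077582] [0.22855375 0.21375653 0.13559907]
```

```bash
for i in 1 2; do python3 -m crank '[2.5,0,0,0,0.05, 2.5,0,0,0,0.05, 2.5,0,0,0,0.05, 2.5,0,0,0,0.04, 2.5,0,0,0,0.03, 2.5,0,0,0,0, 2.5,0,0,0,0, 2.5,0,0,0,0]'
python3 -c "
from h import *
s=env.observe();print(s['ft_force'],s['wrist_torque'])"; done
```

```text
time_s: 23.18
position: [0.5709, -0.1653, 0.086]
tool_rot: [[-0.108, 0.994, 0.001], [0.994, 0.108, -0.002], [-0.002, 0.001, -1.0]]
ft_force: [-4.1, -3.7, 12.5]
grip_width: 0.0278
gripper_force: 42.6
[-4.08198263 -3.69545099 12.4661254 ] [-0.06095728  0.62986344  0.17195799]
time_s: 23.85
position: [0.5701, -0.1655, 0.086]
tool_rot: [[0.112, 0.994, -0.001], [0.994, -0.112, -0.002], [-0.002, -0.0, -1.0]]
ft_force: [-8.2, -3.6, 14.1]
grip_width: 0.028
gripper_force: 42.8
[-8.24636757 -3.61064573 14.12836348] [-0.34218431  1.24996489  0.21613795]
```

```bash
python3 -m crank '[2.5,-0.05,-0.1,-0.1,0, 2.5,0,0,-0.15,0, 2.5,0,0,-0.15,0, 2.5,0,0,-0.1,0, 2.5,0,0,0,0, 2.5,0,0,0,0, 2.5,0,0,0,0, 2.5,0,0,0,0]'
python3 -c "
from h import *
s=env.observe();print(s['ft_force'],s['wrist_torque'])"
python3 -m crank '[2.5,0,0,0,-0.05, 2.5,0,0,0,-0.05, 2.5,0,0,0,-0.05, 2.5,0,0,0,-0.05, 2.5,0,0,0,-0.05, 2.5,0,0,0,-0.05, 2.5,0,0,0,0, 2.5,0,0,0,0]'
python3 -c "
from h import *
s=env.observe();print(s['ft_force'],s['wrist_torque'])"
```

```text
time_s: 24.52
position: [0.5698, -0.1651, 0.0887]
tool_rot: [[0.112, 0.994, -0.0], [0.994, -0.112, -0.0], [-0.0, -0.0, -1.0]]
ft_force: [2.6, -4.5, -8.3]
grip_width: 0.0281
gripper_force: 40.7
[ 2.59507744 -4.4654264  -8.29802485] [-0.77762909 -0.85513973  0.18005717]
time_s: 25.18
position: [0.5694, -0.1646, 0.0892]
tool_rot: [[-0.185, 0.983, -0.001], [0.983, 0.185, 0.0], [0.001, -0.001, -1.0]]
ft_force: [-0.5, -2.3, -2.2]
grip_width: 0.0283
gripper_force: 41.4
[-0.54319104 -2.32088881 -2.16786387] [-0.31789419  0.04281559 -0.04363821]
```

```bash
python3 -m crank '[2.5,0,0,0,-0.05, 2.5,0,0,0,-0.05, 2.5,0,0,0,-0.05, 2.5,0,0,0,-0.05, 2.5,0,0,0,-0.05, 2.5,0,0,0,-0.05, 2.5,0,0,0,0, 2.5,0,0,0,0]'
python3 -c "
from h import *
s=env.observe();print(s['ft_force'],s['wrist_torque'])"
```

```text
time_s: 25.85
position: [0.5699, -0.165, 0.0893]
tool_rot: [[-0.466, 0.885, 0.0], [0.885, 0.466, -0.0], [-0.0, 0.0, -1.0]]
ft_force: [3.6, -2.5, -2.7]
grip_width: 0.0278
gripper_force: 41.4
[ 3.60240146 -2.45277457 -2.73903638] [-0.50457028 -0.02642957 -0.28479256]
```

```bash
python3 -m crank '[2.5,0,0,0,0.06, 2.5,0,0,0,0.06, 2.5,0,0,0.1,0, 2.5,0,0,0.1,0, 2.5,0,0,0.1,0, 2.5,0,0,0.05,0, 2.5,0,0,0,0, 2.5,0,0,0,0]'
python3 -c "
from h import *
s=env.observe();print(s['ft_force'],s['wrist_torque'])"
python3 fz.py
```

```text
time_s: 26.52
position: [0.5699, -0.1648, 0.0861]
tool_rot: [[-0.36, 0.933, 0.001], [0.933, 0.36, -0.0], [-0.0, 0.0, -1.0]]
ft_force: [0.2, -0.1, 3.1]
grip_width: 0.0281
gripper_force: 42.0
[ 0.19508335 -0.14153968  3.11466072] [ 0.02807598 -0.09691173  0.02866414]
scene copper n 50 centroid 249.8 193.24
0.04 copper exp (winding mid) [250.4 194.1] bottom near rim [251.2 202.6]
0.047 copper exp (winding mid) [250.2 192.1] bottom near rim [251.  200.7]
col sum [(179, 102), (180, 104), (181, 97), (182, 107), (183, 102), (184, 104), (185, 116), (186, 107), (187, 114), (188, 110), (189, 115), (190, 112), (191, 127), (192, 137), (193, 136), (194, 138), (195, 141), (196, 131), (197, 115), (198, 113), (199, 118), (200, 136), (201, 223), (202, 301), (203, 340), (204, 317), (205, 250), (206, 214), (207, 212), (208, 221), (209, 230), (210, 230)]
side copper n 80 centroid 296.825 260.4
0.04 copper exp (winding mid) [296.9 262. ] bottom near rim [296.8 271. ]
0.047 copper exp (winding mid) [296.9 260. ] bottom near rim [296.8 269. ]
col sum [(245, 52), (246, 53), (247, 53), (248, 48), (249, 54), (250, 61), (251, 52), (252, 74), (253, 79), (254, 58), (255, 56), (256, 67), (257, 71), (258, 66), (259, 73), (260, 111), (261, 121), (262, 113), (263, 110), (264, 71), (265, 55), (266, 72), (267, 70), (268, 34), (269, 151), (270, 319), (271, 403), (272, 415), (273, 390), (274, 178), (275, 205), (276, 252)]
```

```bash
python3 -m crank '[3.2,0,0,0,0, 3.6,0,0,0,0, 4.5,0,0,0,0, 6,0,0,0,0, 6,0,0,0,0, 6,0,0,0,0, 6,0,0,0,0, 6,0,0,0,0]'
python3 -m crank '[6,0,0,-1,0, 6,0,0,-2,0, 6,0,0,-2.5,0, 6,0,0,-2.5,0, 6,0,0,-2.5,0, 6,0,0,-2,0, 6,0,0,0,0, 6,0,0,0,0]'
cat > fs.py <<'E'
from fit import *
P={n:optics.get_image(n) for n in('scene','side')}
s=env.observe();print(s['time_s'],s['position'],s['ft_force'])
import pickle;pickle.dump(P,open('p3.pkl','wb'))
B={};M={}
for n,p in P.items():
    q=proj(p,[[.569-.04,-.162,.06],[.569+.04,-.162,.06],[.569,-.202,.06],[.569,-.122,.06],[.569,-.162,.04],[.569,-.162,.118]])
    b=B[n]=tuple(np.r_[q.min(0)-3,q.max(0)+3].astype(int));print(n,b)
    c=up(np.asarray(p['color'])[b[1]:b[3],b[0]:b[2]]).astype(int)
    m=((c.sum(2)<190)|(c[...,0]-c[...,2]>15))
    cv2.imwrite('pics/m_%s.png'%n,m*255)
    print(n,[(r+b[1],int(m[r*S:(r+1)*S].mean(0).__gt__(.5).sum()/S)) for r in range(b[3]-b[1])])
E
python3 fs.py
```

```text
time_s: 27.28
position: [0.5697, -0.1648, 0.0857]
tool_rot: [[-0.36, 0.933, -0.0], [0.933, 0.36, 0.0], [0.0, -0.0, -1.0]]
ft_force: [0.1, -0.3, -0.1]
grip_width: 0.0599
gripper_force: 0.0
time_s: 27.95
position: [0.57, -0.1649, 0.2122]
tool_rot: [[-0.36, 0.933, 0.002], [0.933, 0.36, -0.001], [-0.002, 0.002, -1.0]]
ft_force: [0.5, 0.3, -0.5]
grip_width: 0.0602
gripper_force: 0.0
28.05 [ 0.56937766 -0.16463717  0.21010458] [-0.75327344  0.32746945 -0.23195064]
scene (np.int64(232), np.int64(167), np.int64(267), np.int64(201))
scene [(np.int64(167), 0), (np.int64(168), 0), (np.int64(169), 4), (np.int64(170), 9), (np.int64(171), 11), (np.int64(172), 12), (np.int64(173), 14), (np.int64(174), 16), (np.int64(175), 18), (np.int64(176), 20), (np.int64(177), 22), (np.int64(178), 23), (np.int64(179), 24), (np.int64(180), 25), (np.int64(181), 26), (np.int64(182), 26), (np.int64(183), 26), (np.int64(184), 25), (np.int64(185), 25), (np.int64(186), 23), (np.int64(187), 23), (np.int64(188), 23), (np.int64(189), 24), (np.int64(190), 24), (np.int64(191), 23), (np.int64(192), 23), (np.int64(193), 23), 
[... 428 characters left out ...]
int64(242), 27), (np.int64(243), 28), (np.int64(244), 28), (np.int64(245), 29), (np.int64(246), 30), (np.int64(247), 30), (np.int64(248), 30), (np.int64(249), 30), (np.int64(250), 28), (np.int64(251), 27), (np.int64(252), 27), (np.int64(253), 27), (np.int64(254), 28), (np.int64(255), 28), (np.int64(256), 28), (np.int64(257), 28), (np.int64(258), 28), (np.int64(259), 27), (np.int64(260), 27), (np.int64(261), 26), (np.int64(262), 26), (np.int64(263), 25), (np.int64(264), 22), (np.int64(265), 18), (np.int64(266), 15), (np.int64(267), 15), (np.int64(268), 13), (np.int64(269), 5)][ WARN:0@1.431] global loadsave.cpp:1063 imwrite_ Unsupported depth image for selected encoder is fallbacked to CV_8U.
```

Fit height of the freed spool with the unobstructed silhouette (xy free and fixed), and pin groove notch angles.

```bash
cat > f3.py <<'E'
from fit import *
import pickle,sys
P=pickle.load(open(sys.argv[1],'rb'))
B={'scene':(228,158,272,212),'side':(272,222,322,280)};M={}
for n,p in P.items():
    b=B[n];c=up(np.asarray(p['color'])[b[1]:b[3],b[0]:b[2]]).astype(int)
    m=((c.sum(2)<170)|(c[...,0]-c[...,2]>15)).astype(np.uint8)
    m=cv2.morphologyEx(m,cv2.MORPH_CLOSE,np.ones((9,9)));k,l,st,_=cv2.connectedComponentsWithStats(m)
    M[n]=(l==1+np.argmax(st[1:,4])).astype(np.uint8)*255
def rings(p):
    o=p[:3];R=axisR(*p[3:]) if len(p)>3 else np.eye(3)
    return [cyl(o,R,0,11e-3,.031),cyl(o,R,8e-3,.042,.026),cyl(o,R,.039,.042,.031),cyl(o,R,.042,.074,.015)]
es=lambda p:[round(np.sum(hullmask(P[n],rings(p),B[n])!=M[n])/np.sum(M[n]>0),3) for n in B]
for z in np.arange(.036,.052,.002): print(round(z,3),es(np.array([.569,-.1621,z])))
p0=np.array([.569,-.1621,.043])
r=minimize(lambda p:sum(es(p)),p0,method='Nelder-Mead',options=dict(initial_simplex=np.vstack([p0]+[p0+d for d in np.diag([.004,.004,.005])])));print(r.fun,r.x)
E
python3 f3.py p3.pkl
```

```text
0.036 [np.float64(0.24), np.float64(0.174)]
0.038 [np.float64(0.231), np.float64(0.155)]
0.04 [np.float64(0.232), np.float64(0.154)]
0.042 [np.float64(0.236), np.float64(0.154)]
0.044 [np.float64(0.241), np.float64(0.16)]
0.046 [np.float64(0.246), np.float64(0.17)]
0.048 [np.float64(0.258), np.float64(0.189)]
0.05 [np.float64(0.282), np.float64(0.218)]
0.372 [ 0.56830756 -0.16104393  0.03823484]
```

```bash
python3 - <<'E'
from h import *
import pickle
P=pickle.load(open('p3.pkl','rb'))
t=np.linspace(0,2*np.pi,60)
for n,p in P.items():
    for z in(.04,.047):
        o=[]
        for r,h in((.015,.074),(.031,.042),(.031,0)):
            q=proj(p,np.c_[.569+r*np.cos(t),-.1621+r*np.sin(t),0*t+z+h]);o.append((q[:,1].min().round(1),q[:,1].max().round(1),q[:,0].min().round(1),q[:,0].max().round(1)))
        print(n,z,'collar top, top flange, bottom (rowmin,rowmax,colmin,colmax)',o)
    u=int(round(proj(p,[.569,-.1621,.12])[0,0]));v=int(proj(p,[.569,-.1621,.12])[0,1])
    g=np.asarray(p['color']).astype(int).sum(2);print('cols',u-12,'..');print('\n'.join(str(r)+' '+' '.join('%3d'%x for x in g[r,u-12:u+13]) for r in range(v-9,v+12)))
E
```

```text
scene 0.04 collar top, top flange, bottom (rowmin,rowmax,colmin,colmax) [(np.float64(166.8), np.float64(176.3), np.float64(241.6), np.float64(254.8)), (np.float64(171.6), np.float64(190.9), np.float64(235.9), np.float64(262.3)), (np.float64(183.4), np.float64(202.6), np.float64(237.5), np.float64(263.0))]
scene 0.047 collar top, top flange, bottom (rowmin,rowmax,colmin,colmax) [(np.float64(164.7), np.float64(174.1), np.float64(241.4), np.float64(254.6)), (np.float64(169.5), np.float64(188.9), np.float64(235.7), np.float64(262.2)), (np.float64(181.5), np.float64(200.7), np.float64(237.3), np.float64(262.9))]
cols 236 ..
160 323 286 230 202 205 236 254 266 285 284 294 302 313 337 326 352 345 344 347 353 346 372 356 364 349
161 348 319 311 288 294 310 323 346 332 343 353 345 341 351 366 373 355 366 345 361 363 357 345 348 344
162 360 352 345 350 339 343 355 358 352 354 348 353 358 359 347 359 363 363 347 352 361 359 348 352 354
163 367 350 355 358 344 358 363 354 353 357 358 349 350 359 354 356 352 354 357 356 372 357 358 351 347
164 352 364 350 346 361 354 362 364 355 363 345 346 356 3
[... 3819 characters left out ...]
  62  66  51  76 105 119 128 109  87  75  67  53  33  37  61  55  43 134 227
241  55  35  72  65  32   9  28  60  58  49  61  55  46  54  85  81  68  45  51  24  72  57  52  42 178
242  42  69  40  49  44  45   0  30  50  43  52  70  80  45  95  92  39   8   7  57  47  51  62  59  77
243  52  63  65  49  24   9  10   0  27  49  59  55  71  80  52   3  28  20   2  40  52  59  59  58  63
244  54  46  69  65  43  10  29  20  17   0   1  27   6   7  19   6   0   0  27  42  63  57  58  63  56
245  71  52  65  67  42  13   6   0   6  10   8   5  21  12   5  37   0  28   7  58  76  48  53  65  47
246  74  47  66  72  17   2   6  43  30  17   8  34  14  10   0  17  24  12  24  57  55  60  73  57  66
```

```bash
python3 -c "
from h import *
print(env.close_job())"
```

```text
the job is handed in; nothing more can be done
None
```

I put the larger spool on the grey winder's spindle, let go of it and handed the job in at about 28 s. The collar height in both camera views fits fully home on the turntable rather than stopped on the pin. On the way I stood the spool upright by pressing it on the table while still gripped, and the arm went near nothing else.

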